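Reassemble the irrigation disc filter as far as the cover check

ROBOT

A 6-joint arm with a two-finger parallel gripper is mounted at the origin on a cart in front of the work surface, level with it; the furniture and walls round the work are solid. World frame = base frame: x ahead of the robot, y to its left, z up, the work surface at z = 0. Lengths are in m, angles in degrees, forces in N, time in s.
With the tool pointing down it reaches from about 0.3 to 0.75 m from the base axis. Payload 8.5 kg.
Tool frame: the origin (TCP) lies midway between the tips of the shut fingers; the grasp point (between the pads) lies 19 mm behind it (env.pinch_z is the z of the grasp point in the tool frame, in m); z points along the fingers, y is the line along which they close (so a half turn about z gives the same grasp; the last joint's range is limited). The gripper opens to 85 mm and grips with 20 to 120 N. Pads are 22 mm wide; open, the fingers measure 114 mm over their backs; the gripper's body (76 mm by 85 mm) begins 54 mm behind the grasp point. The pads swing forward as they close: fully open they stand 13 mm farther back than shut.
Start: joints at [58.711, 21.807, 74.336, -0, 83.858, -12.336], TCP at [0.179, 0.52, 0.231] pointing down, gripper open.
Joint ranges: [-178.18, 178.18], [-50.72, 133.34], [12.68, 142.11], [-81.47, 261.47], [9.98, 163.14], [-165.26, 165.26]. Speed limits (degrees/s): [136.94, 136.94, 180, 180, 180, 180].

INTERFACE

Orientations are given as a 3x3 rotation matrix whose columns are the frame's x, y, z axes.
In Python, from rig import env gives the robot as it stands.
- The arm moves only by the tool arm_command, never from a script. Its argument "deltas" is a list of rows, each an object of numbers: "rx", "ry", "rz": the turn, a rotation vector about the tool's x, y, z in rad; "dx", "dy", "dz": the shift along the tool's x, y, z in m; "fingers": the finger opening in m, from 0 to 0.0854. In form: [{"rx": .., "ry": .., "rz": .., "dx": .., "dy": .., "dz": .., "fingers": ..}, ...]. A call has 1 to 12 rows; each row shifts and turns the commanded pose from where the row before left it, along the tool's axes as they then stand; what a row does not reach is not made up. A row lasts 1/10 s, in which the tool goes at most 50 mm and 8.59 degrees, less where a joint would pass 70% of its speed; a pose out of reach is approached as far as the arm can. A call is refused whole if a number of a shift passes 0.05 or a number of a turn 0.15, either way. A call with a gripper value outside its range is refused whole. The fingers move at their own pace and stop on an object; "squeeze" is the grip in N (left out, the last holds). Time passes only in rows, so rows that do not move let the fingers close. It gives the time, the measured TCP pose, the force, the opening and the grip force at its end, in the units of the state.
- env.observe(): the state, without advancing time (a new reading comes with each control period).
- env.get_image(name): name is "scene" or "top" or "wrist"; returns a dict with "color" (420x560x3 uint8, blue, green, red), "camera_matrix" (3x3 intrinsics, pixels), "eye" and "orientation" of the camera in the world. Camera axes: x right, y up, looking along -z (the intrinsics and any distortion apply to the point x, -y, -z); pixel columns grow to the right and rows downward; lengths in m; the calibration is good to about 2 mm. A picture is of the moment at which its call begins. There is no depth.
- env.close_job(): hands the job in; it is judged then, once.
Trained networks look in a picture, given as the dict that the camera call returned (one of the last four; its "shot" number tells which), for a name from the list of things; names that differ only in an ending like _2 or _b are one class to them, and where a whole thing is asked for, a point or a joint stands for the part that bears it (a point fixed in the world has none). Each returns a list of dicts, best first, with "p" (0 to 1); they miss things now and then, are a little off and sometimes report something else, mostly with a low value. They report only what shows in the picture. A call takes as long as a camera call. They do not tell look-alikes from the thing itself.
- env.look_for(query, picture): "box" ([left, top, right, bottom] in pixels, round what is visible of it).
- env.tip_of(query, picture): "location" ([column, row] in pixels: a listed point, or the origin of a listed thing).
The state is a dict: "time_s": time; "q": joint angles; "qvel": joint speeds; "joint_efforts": joint torques, N m; "position": TCP position; "tool_rot": TCP orientation; "ft_force": force on the tool from outside, world axes, zero at the start; "wrist_torque": the same for the moment, N m; "grip_width": finger opening in m; "gripper_force": force on a finger pad.
Only numpy, scipy, OpenCV 4.12 (cv2) and the standard library are available. Lean on these libraries where they do the work, as an engineer would, in place of code of your own. Each camera call takes 0.05 s, during which the arm holds its last target. There are 200 camera calls.

TASK

Put the cleaned irrigation filter back together: slide the disc element down over the upright spine of the filter base until it sits fully home, and let go of it. Then pick up the bell cover, carry it over the top of the row of bottles and hold it mouth down just above the tip of the spine, one to two centimetres clear, level, centred and with its two lugs in line with the two notches in the collar, so that I can look over the seal before it goes on. Finish holding the cover still there; it must not touch the filter at any time, and the bottles stay standing where they are.

Things in the scene. Friction and masses are not known exactly. Their poses are not given: they have to be found in the camera images.
- filter_base: Filter base, fixed on the bench: steel foot 104x84 mm, black body, two pipe ports along its +y and -y (166 mm overall, 48 mm high), round black collar on top (101 mm outer, 85 mm inner diameter, upper edge at z 65 mm) with a 15 mm notch at +x and one at -x; in its middle the upright grey spine, 21 mm in diameter. Origin: centre of the underside; z up
- disc_seat (a point): Centre of the flat floor inside the collar, 52 mm above the underside of the filter base: the foot of the spine, where the underside of the disc element rests when it is fully home. Axes as filter_base
- spine_tip (a point): Top of the spine, on its axis, 126 mm above the bench and 74 mm above disc_seat; the last 10 mm taper to a rounded point. Axes as filter_base. With the element home the spine stands out 10 mm above it
- disc_element: Filter element standing on the bench at the right: stack of grooved white discs between thin black end rings, a tube 52 mm in outer diameter, 64 mm tall, with a through bore of 24 mm (1.5 mm play all round on the spine), same both ways up, about 0.12 kg. Origin: centre of its underside; z up along the bore
- bell_cover: Grey ribbed bell, mouth down on the bench at the right: 76 mm outer, 68 mm inner diameter, flat top at z 85 mm, 0.18 kg. On top a grip bar 60 mm long (along its x), 15 mm thick (its y), z 85 to 116 mm. Two bayonet lugs 11 mm wide, 10 mm tall stick out at the mouth at +x and -x to 44.5 mm from the axis. Origin: centre of the mouth, its lowest plane; z up. Half a turn about z changes nothing
- bottle_a: White bottle with black cap, 51 mm in diameter, 131 mm tall, loose, in the row that stands between the parts and the filter base. Origin: centre of its underside
- bottle_b: Dark bottle, 53 mm in diameter, 136 mm tall, loose, in the same row. Origin: centre of its underside
- bottle_c: Green bottle with white cap, 57 mm in diameter, 156 mm tall, loose, in the same row. Origin: centre of its underside
Things that resemble listed ones, but are neither listed nor needed, are in the scene too. What is shaped like the bottle_c but purple is not meant. What is shaped like the bottle_b but red is not meant.

How it is judged (in metres and radians):
On the way, in this order (a step that is already met when the one before it is completed fails the run):
1. the disc element sits fully home on the spine and has been let go (z of disc_element in the frame of disc_seat between -0.003 and 0.004 m and horizontal distance between disc_element and disc_seat below 0.005 m and angle between disc_element's own z axis and vertical below 0.08 rad and contact force between the fingers and disc_element below 0.1 N), for 0.2 s.
2. the bell cover is held in the fingers, high enough to pass over the spine (height (world z) of bell_cover above 0.125 m and contact force between the fingers and bell_cover above 1 N), for 0.1 s.
At the end, for the whole second after the job is handed in: Element home on the spine (within 4 mm, upright), released. Cover held still in the fingers, mouth 4 to 30 mm above the spine tip, within 7 mm of its axis, 5 degrees of level and 8 degrees of the notches, touching neither base nor element. Bottles upright, moved under 2 cm (all of step 1 and horizontal distance between bell_cover and spine_tip below 0.007 m and z of bell_cover in the frame of spine_tip between 0.004 and 0.03 m and angle between bell_cover's own z axis and vertical below 0.09 rad and angle between the x axis of bell_cover and the x axis of filter_base, either way round below 0.14 rad and contact force between the fingers and bell_cover above 1 N and contact force between bell_cover and filter_base below 0.05 N and contact force between bell_cover and disc_element below 0.05 N and linear speed of bell_cover below 0.02 m/s and distance of each of bottle_a, bottle_b, bottle_c from where it was at the start of the episode below 0.02 m and angle between each of bottle_a, bottle_b, bottle_c's own z axis and vertical below 0.15 rad); the arm keeps its last pose, push and grip.
It fails at once if the bell cover crosses the row of bottles low down instead of over their tops (world y of bell_cover between -0.05 and 0.07 m and height (world z) of bell_cover below 0.12 m).
It fails at once if the bell cover touches the filter base or the disc element (contact force between bell_cover and filter_base above 0.3 N or contact force between bell_cover and disc_element above 0.3 N).
It fails at once if a bottle is knocked over or pushed more than 2 cm away (not (distance of each of bottle_a, bottle_b, bottle_c from where it was at the start of the episode below 0.02 m and angle between each of bottle_a, bottle_b, bottle_c's own z axis and vertical below 0.15 rad)).
It also fails if it takes over 64 s, if anything falls off the work surface, if the arm or the gripper's body presses on something with over 40 N, if the wrist force passes 120 N, or if a joint passes its speed limit or range.

## Working session

There is one attempt and no reset: what is moved stays moved. The work goes in short steps, Python scripts to look and compute and a tool call to move; the robot and the scene stay as the last step left them, time stands still between calls to the robot, and variables do not carry over. Pictures are saved under pics/ and viewed, at most 13 in all, crops included, and the job is handed in when it is done.

Besides the shell and the picture viewer there is one more tool, called after "Request:" as name(argument=value, ...), one argument or row to a line, values as JSON. arm_command: Moves the arm, as the interface text tells. Its arguments: {"type":"object","properties":{"deltas":{"type":"array"},"squeeze":{"type":"number"}},"required":["deltas"]}

```bash
mkdir -p pics; cat > h.py <<'E'
import numpy as np, cv2
from rig import env
def ray(pic,uv):
    K=np.array(pic["camera_matrix"]);R=np.array(pic["orientation"])
    d=np.linalg.inv(K)@[uv[0],uv[1],1]; d=R@np.array([d[0],-d[1],-d[2]])
    return np.array(pic["eye"]),d
def onz(pic,uv,z):
    e,d=ray(pic,uv); return e+d*(z-e[2])/d[2]
def proj(pic,P):
    K=np.array(pic["camera_matrix"]);R=np.array(pic["orientation"])
    c=R.T@(np.array(P)-np.array(pic["eye"])); p=K@[c[0],-c[1],-c[2]]; return p[:2]/p[2]
def tri(rs):
    A=0;b=0
    for e,d in rs:
        d=d/np.linalg.norm(d);M=np.eye(3)-np.outer(d,d);A=A+M;b=b+M@e
    return np.linalg.solve(A,b)
E
python3 - <<'E'
from h import *
np.set_printoptions(precision=4,suppress=True)
P={n:env.get_image(n) for n in("scene","top")}
print({n:(p["eye"],[k for k in p]) for n,p in P.items()}, env.pinch_z)
for q in["filter_base","disc_seat","spine_tip","disc_element","bell_cover","bottle_a","bottle_b","bottle_c"]:
    for n,p in P.items():
        z=.126 if q=="spine_tip" else .052 if q=="disc_seat" else 0
        for r in env.tip_of(q,p)[:3]: print(q,n,np.round(r["location"],1),round(r["p"],2),onz(p,r["location"],z))
cv2.imwrite("pics/a.png",P["scene"]["color"]);cv2.imwrite("pics/b.png",P["top"]["color"])
E
```

```text
{'scene': (array([-0.0411, -0.9618,  0.8398]), ['color', 'camera_matrix', 'eye', 'orientation', 'shot']), 'top': (array([-0.1343,  0.1454,  1.5106]), ['color', 'camera_matrix', 'eye', 'orientation', 'shot'])} -0.0187
filter_base scene [252.6 185.9] 0.91 [0.5831 0.2828 0.    ]
filter_base top [167.3 242.8] 0.6 [0.5779 0.2911 0.    ]
disc_seat scene [249.5 176.3] 0.98 [0.5659 0.2729 0.052 ]
disc_seat top [163.5 237.9] 0.58 [0.5723 0.2936 0.052 ]
spine_tip scene [253.2 152.3] 0.73 [0.6022 0.3113 0.126 ]
spine_tip top [160.4 223.1] 0.9 [0.5845 0.2851 0.126 ]
disc_element scene [347.1 308.1] 0.92 [ 0.5188 -0.3915  0.    ]
disc_element scene [248.  176.6] 0.39 [0.5996 0.3551 0.    ]
disc_element top [377.9 199.8] 0.81 [ 0.5219 -0.3812  0.    ]
disc_element top [266.8 271.5] 0.29 [0.3971 0.0262 0.    ]
bell_cover scene [310.5 270.5] 0.72 [ 0.5145 -0.2228  0.    ]
bell_cover top [329.4 213.4] 0.7 [ 0.5229 -0.2176  0.    ]
bell_cover top [161.  236.7] 0.44 [0.6038 0.3054 0.    ]
bottle_a scene [267.3 234.1] 0.92 [ 0.4871 -0.0098  0.    ]
bottle_a scene [279.4 200.8] 0.86 [0.6215 0.1434 0.    
[... 210 characters left out ...]
6 0.0267 0.    ]
bottle_b scene [267.3 234.1] 0.92 [ 0.4871 -0.0098  0.    ]
bottle_b scene [279.4 200.8] 0.86 [0.6215 0.1434 0.    ]
bottle_b scene [283.7 221.1] 0.58 [0.571  0.0271 0.    ]
bottle_b top [215.8 219.9] 0.97 [0.6085 0.1295 0.    ]
bottle_b top [286.7 229.7] 0.91 [ 0.5097 -0.0723  0.    ]
bottle_b top [266.1 269.9] 0.74 [0.4026 0.0267 0.    ]
bottle_c scene [267.3 234.1] 0.92 [ 0.4871 -0.0098  0.    ]
bottle_c scene [279.4 200.8] 0.86 [0.6215 0.1434 0.    ]
bottle_c scene [283.7 221.1] 0.58 [0.571  0.0271 0.    ]
bottle_c top [215.8 219.9] 0.97 [0.6085 0.1295 0.    ]
bottle_c top [286.7 229.7] 0.91 [ 0.5097 -0.0723  0.    ]
bottle_c top [266.1 269.9] 0.74 [0.4026 0.0267 0.    ]
```

View pics/a.png

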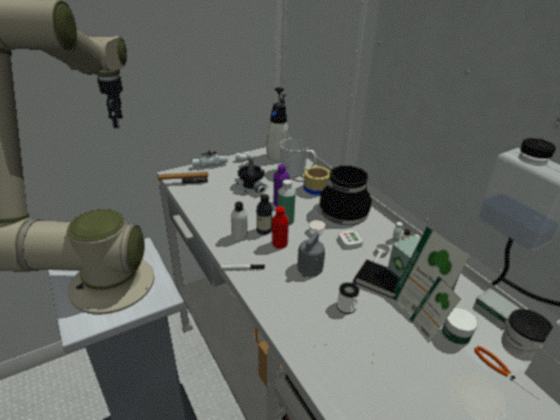

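View pics/b.png

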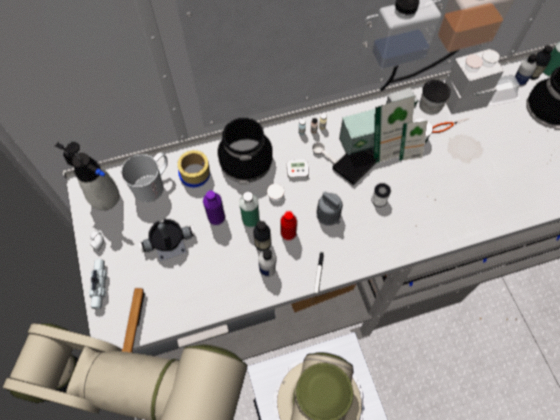

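The scene picture shows the base at (251,178), the cover at (311,258) and the element at (347,297). In the top picture the row is white (267,262), dark (262,237) and green (250,210), with purple (214,208) and red (289,226) as look-alikes. The network's positions agree with this.

```bash
cat >> h.py <<'E'
np.set_printoptions(precision=4,suppress=True)
def go(target,yaw=None,from_=None):
    "shift and turn from the measured pose to TCP target, tool down, in tool axes (given before turning)"
    s=env.observe();R=np.array(s["tool_rot"])
    d=R.T@(np.array(target)-s["position"]); print("shift tool",d)
    print("tool x yaw",np.degrees(np.arctan2(R[1,0],R[0,0])),"tilt",R[:,2],"pos",s["position"],"t",s["time_s"])
E
python3 - <<'E'
from h import *
s=env.observe();print(np.array(s["tool_rot"]))
go([.55,.25,.36])
p=env.get_image("wrist");R=np.array(s["tool_rot"])
print("cam in tool",R.T@(np.array(p["eye"])-s["position"]));print(R.T@np.array(p["orientation"]));print(p["camera_matrix"])
E
```

```text
[[-0.9458  0.3247 -0.    ]
 [ 0.3247  0.9458 -0.    ]
 [-0.     -0.     -1.    ]]
shift tool [-0.439  -0.1349 -0.1287]
tool x yaw 161.04967048117595 tilt [-0. -0. -1.] pos [0.1786 0.5202 0.2313] t 0.9
cam in tool [ 0.0698  0.0013 -0.1429]
[[ 0.0013  0.9601  0.2798]
 [ 1.     -0.0013 -0.0001]
 [ 0.0003  0.2798 -0.9601]]
[[309.857    0.     282.555 ]
 [  0.     309.857  209.2524]
 [  0.       0.       1.    ]]
```

Request:
arm_command(
  deltas=[
    {"dx":-0.038,"dy":-0.0076,"dz":-0.0016},
    {"dx":-0.038,"dy":-0.0076,"dz":-0.0016},
    {"dx":-0.038,"dy":-0.0076,"dz":-0.0016},
    {"dx":-0.038,"dy":-0.0076,"dz":-0.0016},
    {"dx":-0.038,"dy":-0.0076,"dz":-0.0016},
    {"dx":-0.038,"dy":-0.0076,"dz":-0.0016},
    {"dx":-0.038,"dy":-0.0076,"dz":-0.0016},
    {"dx":-0.038,"dy":-0.0076,"dz":-0.0016},
    {"dx":-0.038,"dy":-0.0076,"dz":-0.0016},
    {"dx":-0.038,"dy":-0.0076,"dz":-0.0016},
    {"dx":-0.038,"dy":-0.0076,"dz":-0.0016},
    {"dx":-0.036,"dy":-0.0073,"dz":-0.0011},
  ],
)

```text
invalid input
```

```bash
python3 - <<'E'
from h import *
p=env.get_image("wrist");cv2.imwrite("pics/c.png",p["color"]);s=env.observe();print(s["position"],s["time_s"])
for q,z in[("spine_tip",.126),("disc_seat",.052),("filter_base",0)]:
    for r in env.tip_of(q,p)[:2]: print(q,np.round(r["location"],1),round(r["p"],2),onz(p,r["location"],z))
E
```

```text
[0.1786 0.5202 0.2313] 1.0
```

View pics/c.png

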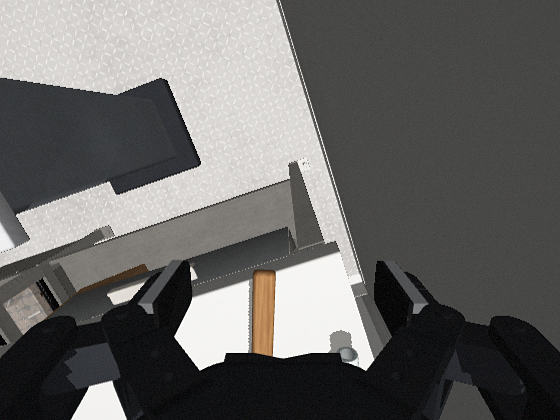

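The call was refused, and picture c only shows the bench edge from the start pose. I'll try again with every key filled in.

Request:
arm_command(
  deltas=[
    {"rx":0,"ry":0,"rz":0,"dx":-0.038,"dy":-0.0076,"dz":-0.0016,"fingers":0.085},
    {"rx":0,"ry":0,"rz":0,"dx":-0.038,"dy":-0.0076,"dz":-0.0016,"fingers":0.085},
    {"rx":0,"ry":0,"rz":0,"dx":-0.038,"dy":-0.0076,"dz":-0.0016,"fingers":0.085},
    {"rx":0,"ry":0,"rz":0,"dx":-0.038,"dy":-0.0076,"dz":-0.0016,"fingers":0.085},
    {"rx":0,"ry":0,"rz":0,"dx":-0.038,"dy":-0.0076,"dz":-0.0016,"fingers":0.085},
    {"rx":0,"ry":0,"rz":0,"dx":-0.038,"dy":-0.0076,"dz":-0.0016,"fingers":0.085},
    {"rx":0,"ry":0,"rz":0,"dx":-0.038,"dy":-0.0076,"dz":-0.0016,"fingers":0.085},
    {"rx":0,"ry":0,"rz":0,"dx":-0.038,"dy":-0.0076,"dz":-0.0016,"fingers":0.085},
    {"rx":0,"ry":0,"rz":0,"dx":-0.038,"dy":-0.0076,"dz":-0.0016,"fingers":0.085},
    {"rx":0,"ry":0,"rz":0,"dx":-0.038,"dy":-0.0076,"dz":-0.0016,"fingers":0.085},
    {"rx":0,"ry":0,"rz":0,"dx":-0.038,"dy":-0.0076,"dz":-0.0016,"fingers":0.085},
    {"rx":0,"ry":0,"rz":0,"dx":-0.036,"dy":-0.0073,"dz":-0.0011,"fingers":0.085},
  ],
  squeeze=40,
)

```text
time_s: 2.35
position: [0.5799, 0.2856, 0.2501]
tool_rot: [[-0.946, 0.325, 0.0], [0.325, 0.946, -0.0], [-0.0, 0.0, -1.0]]
ft_force: [-0.2, 0.1, 0.2]
grip_width: 0.0846
gripper_force: 0.0
```

```bash
python3 - <<'E'
from h import *
p=env.get_image("wrist");cv2.imwrite("pics/d.png",p["color"]);s=env.observe();print(s["position"],s["time_s"])
np.savez("base.npz",**{k:np.array(p[k]) for k in p})
for q,z in[("spine_tip",.126),("disc_seat",.052),("filter_base",0)]:
    for r in env.tip_of(q,p)[:2]: print(q,np.round(r["location"],1),round(r["p"],2),onz(p,r["location"],z))
E
```

```text
[0.5839 0.2823 0.2492] 2.4
spine_tip [282.8 200.3] 0.98 [0.5801 0.2872 0.126 ]
disc_seat [283.5 185.5] 0.81 [0.5824 0.2872 0.052 ]
disc_seat [102.9 235.3] 0.27 [0.5701 0.0672 0.052 ]
filter_base [282.8 176.2] 0.62 [0.581  0.2869 0.    ]
```

View pics/d.png

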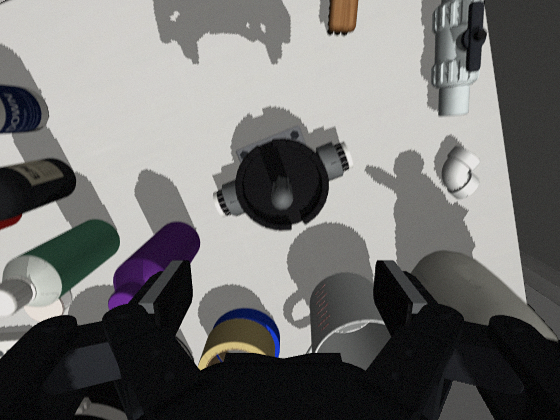

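Picture d shows the base from above: spine tip (283,197), ports (222,200) and (345,158), notches (268,144) and (297,224). Green is at (70,250) and purple at (165,255).

```bash
python3 - <<'E'
from h import *
p=dict(np.load("base.npz"))
im=cv2.resize(p["color"][110:260,190:370],None,fx=4,fy=4,interpolation=cv2.INTER_CUBIC);cv2.imwrite("pics/e.png",np.clip(im*2.2,0,255).astype(np.uint8))
a=onz(p,(222,201),.027)-onz(p,(345,157),.027);print("port y yaw",np.degrees(np.arctan2(a[1],a[0])),a)
a=onz(p,(268,144),.06)-onz(p,(297,224),.06);print("notch x yaw",np.degrees(np.arctan2(a[1],a[0])),a)
E
```

```text
port y yaw -88.96964378459565 [ 0.0028 -0.1565  0.    ]
notch x yaw -179.2858667930745 [-0.0946 -0.0012  0.    ]
```

View pics/e.png

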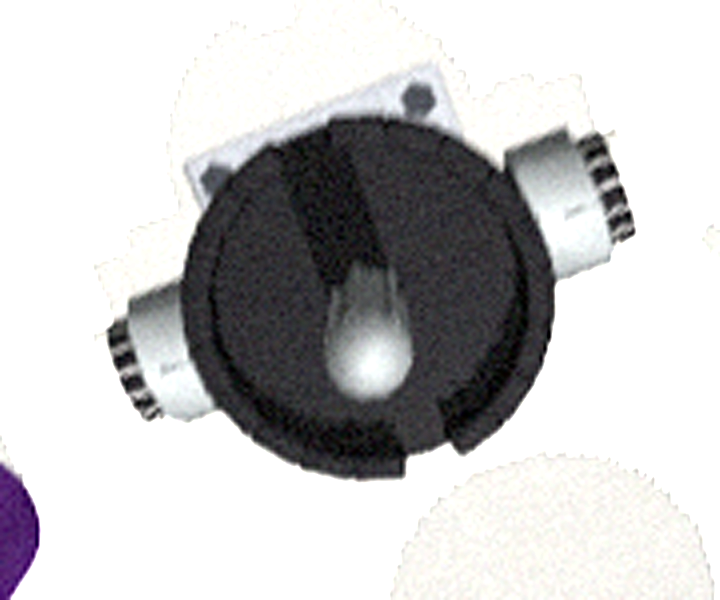

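Reading notches, ports and foot edge off the crop puts the base yaw at about +2° and the axis near (0.581, 0.287). Next I'll cross high to the cover and element.

Request:
arm_command(
  deltas=[
    {"rx":0,"ry":0,"rz":-0.121,"dx":0,"dy":-0.042,"dz":0,"fingers":0.085},
    {"rx":0,"ry":0,"rz":-0.121,"dx":0,"dy":-0.042,"dz":0,"fingers":0.085},
    {"rx":0,"ry":0,"rz":-0.121,"dx":0,"dy":-0.042,"dz":0,"fingers":0.085},
    {"rx":0,"ry":0,"rz":0,"dx":0.004,"dy":-0.042,"dz":0,"fingers":0.085},
    {"rx":0,"ry":0,"rz":0,"dx":0.004,"dy":-0.042,"dz":0,"fingers":0.085},
    {"rx":0,"ry":0,"rz":0,"dx":0.004,"dy":-0.042,"dz":0,"fingers":0.085},
    {"rx":0,"ry":0,"rz":0,"dx":0.004,"dy":-0.042,"dz":0,"fingers":0.085},
    {"rx":0,"ry":0,"rz":0,"dx":0.004,"dy":-0.042,"dz":0,"fingers":0.085},
    {"rx":0,"ry":0,"rz":0,"dx":0.004,"dy":-0.042,"dz":0,"fingers":0.085},
    {"rx":0,"ry":0,"rz":0,"dx":0.004,"dy":-0.042,"dz":0,"fingers":0.085},
    {"rx":0,"ry":0,"rz":0,"dx":0.004,"dy":-0.042,"dz":0,"fingers":0.085},
    {"rx":0,"ry":0,"rz":0,"dx":0.004,"dy":-0.042,"dz":0,"fingers":0.085},
  ],
)

```text
time_s: 3.75
position: [0.5281, -0.2152, 0.2505]
tool_rot: [[-0.999, -0.034, 0.001], [-0.034, 0.999, -0.0], [-0.001, -0.0, -1.0]]
ft_force: [-0.1, -0.2, 0.6]
grip_width: 0.0853
gripper_force: 0.0
```

```bash
python3 - <<'E'
from h import *
p=env.get_image("wrist");p=env.get_image("wrist");cv2.imwrite("pics/f.png",p["color"]);s=env.observe()
np.savez("cov.npz",**{k:np.array(p[k]) for k in p})
go([.521,-.383,.25])
for q,z in[("bell_cover",0),("disc_element",0)]:
    for r in env.tip_of(q,p)[:2]: print(q,np.round(r["location"],1),round(r["p"],2),onz(p,r["location"],z))
E
```

```text
shift tool [ 0.0117 -0.1647 -0.0001]
tool x yaw -178.35135149425355 tilt [-0.0003 -0.0009 -1.    ] pos [ 0.5279 -0.218   0.2498] t 3.85
bell_cover [287.7 169.3] 0.67 [ 0.5195 -0.2146  0.    ]
disc_element [156.  165.2] 0.73 [ 0.5195 -0.3819  0.    ]
```

View pics/f.png

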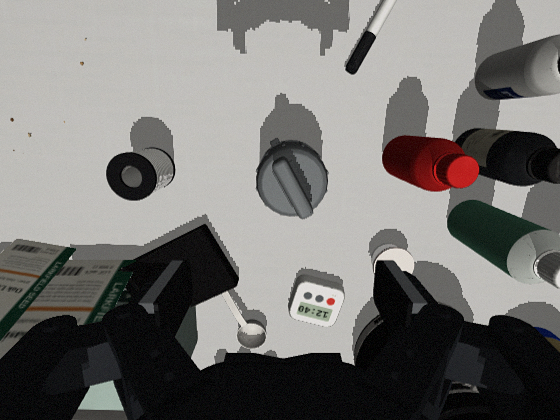

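Picture f shows the element at (140,173), with its top ring at (131,175). The cover is at (291,180), and its bar runs (282,162)–(304,210), which gives a yaw of about 26°. Red, dark, white and green bottles are at the right. I'll move closer above the element.

Request:
arm_command(
  deltas=[
    {"rx":0,"ry":0,"rz":0,"dx":0.0025,"dy":-0.033,"dz":0.02,"fingers":0.085},
    {"rx":0,"ry":0,"rz":0,"dx":0.0025,"dy":-0.033,"dz":0.02,"fingers":0.085},
    {"rx":0,"ry":0,"rz":0,"dx":0.0025,"dy":-0.033,"dz":0.02,"fingers":0.085},
    {"rx":0,"ry":0,"rz":0,"dx":0.0025,"dy":-0.033,"dz":0.02,"fingers":0.085},
    {"rx":0,"ry":0,"rz":0,"dx":0.0025,"dy":-0.032,"dz":0.02,"fingers":0.085},
    {"rx":0,"ry":0,"rz":0,"dx":0,"dy":0,"dz":0,"fingers":0.085},
  ],
)

```text
time_s: 4.55
position: [0.5207, -0.3798, 0.147]
tool_rot: [[-1.0, -0.031, -0.003], [-0.031, 1.0, 0.003], [0.003, 0.003, -1.0]]
ft_force: [-0.4, 1.1, -0.6]
grip_width: 0.0847
gripper_force: 0.0
```

```bash
python3 - <<'E'
from h import *
p=env.get_image("wrist");s=env.observe()
for q,z in[("disc_element",0)]:
    for r in env.tip_of(q,p)[:2]: print(q,np.round(r["location"],1),round(r["p"],2),onz(p,r["location"],z))
print(env.look_for("disc_element",p)[:1])
# bore/ring: dark blobs near the expected top
e=proj(p,[.52,-.3825,.064]);print("expect",e)
g=cv2.cvtColor(p["color"],cv2.COLOR_BGR2GRAY)
x,y=map(int,e);print(g[y,x-70:x+71:5]);print(g[y-70:y+71:5,x])
m=(g<60).astype(np.uint8)
cs,h=cv2.findContours(m,cv2.RETR_CCOMP,cv2.CHAIN_APPROX_NONE)
for c in cs:
    if len(c)>30:
        el=cv2.fitEllipse(c)
        if np.hypot(*(np.array(el[0])-e))<25: print(np.round(el[0],1),np.round(el[1],1),onz(p,el[0],.064))
go([.52,-.3825,.033])
p2=dict(np.load("cov.npz"));
for a in[(131,175),(133,175)]:print(onz(p2,a,.064))
cv2.imwrite("pics/g.png",cv2.resize(p["color"][60:260,180:380],(600,600)))
E
```

```text
disc_element [278.1 197.6] 0.64 [ 0.5235 -0.3828  0.    ]
[{'box': [244.8, 166.5, 311.6, 248.3], 'p': 0.57}]
expect [277.5979 213.2739]
[186 188 187 192 189 187 189  21  20  27  28  86  89  85  77  68  61  21
  27  23  29 190 188 188 191 188 190 189 190]
[106 104 103 104 102 102 111 103  12  24  22  20 105  94  77  78  74  77
  27  25  25 101 187 187 188 193 188 189 101]
[275.4 214.7] [64.9 67.2] [ 0.5212 -0.3842  0.064 ]
[274.  217.3] [24.7 29.8] [ 0.5233 -0.3852  0.064 ]
[276.  204.9] [ 8.2 18.4] [ 0.5134 -0.3839  0.064 ]
[276.7 195.9] [51.1 53.9] [ 0.5064 -0.3836  0.064 ]
shift tool [ 0.0024 -0.005   0.1178]
tool x yaw -178.05191646186324 tilt [ 0.0007 -0.0001 -1.    ] pos [ 0.5221 -0.3774  0.1508] t 4.7
[ 0.5209 -0.3835  0.064 ]
[ 0.5208 -0.3814  0.064 ]
```

View pics/g.png

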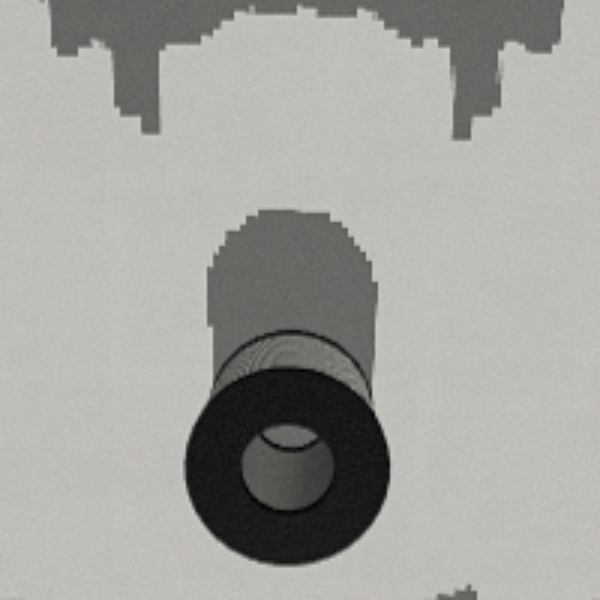

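Picture g shows the element's top ring centred at crop (288,466), which is (0.522,-0.3835), with the gripper clear of everything around it. Lowering onto it.

Request:
arm_command(
  deltas=[
    {"rx":0,"ry":0,"rz":0,"dx":0,"dy":-0.001,"dz":0.02,"fingers":0.085},
    {"rx":0,"ry":0,"rz":0,"dx":0,"dy":-0.001,"dz":0.02,"fingers":0.085},
    {"rx":0,"ry":0,"rz":0,"dx":0,"dy":-0.001,"dz":0.02,"fingers":0.085},
    {"rx":0,"ry":0,"rz":0,"dx":0,"dy":0,"dz":0.02,"fingers":0.085},
    {"rx":0,"ry":0,"rz":0,"dx":0,"dy":0,"dz":0.02,"fingers":0.085},
    {"rx":0,"ry":0,"rz":0,"dx":0,"dy":0,"dz":0.017,"fingers":0.085},
    {"rx":0,"ry":0,"rz":0,"dx":0,"dy":0,"dz":0,"fingers":0.085},
    {"rx":0,"ry":0,"rz":0,"dx":0,"dy":0,"dz":0,"fingers":0.085},
    {"rx":0,"ry":0,"rz":0,"dx":0,"dy":0,"dz":0,"fingers":0.085},
  ],
)

```text
time_s: 5.6
position: [0.5223, -0.382, 0.0348]
tool_rot: [[-0.999, -0.033, 0.002], [-0.033, 0.999, -0.002], [-0.002, -0.002, -1.0]]
ft_force: [0.6, -0.3, -0.4]
grip_width: 0.0847
gripper_force: 0.0
```

```bash
python3 - <<'E'
from h import *
for i in range(3):
    p=env.get_image("wrist");print(env.observe()["position"],p["eye"])
    print([ (np.round(r["location"],1),onz(p,r["location"],0)) for r in env.tip_of("disc_element",p)[:1]])
E
```

```text
[ 0.5221 -0.3822  0.0346] [ 0.4526 -0.3832  0.1776]
[(array([279.1, 234.7]), array([ 0.521 , -0.3834,  0.    ]))]
[ 0.5218 -0.3823  0.0341] [ 0.4523 -0.3834  0.1772]
[(array([282.1, 235.5]), array([ 0.5209, -0.3818,  0.    ]))]
[ 0.5216 -0.3823  0.0336] [ 0.4521 -0.3835  0.1767]
[(array([278.8, 235.7]), array([ 0.5206, -0.3838,  0.    ]))]
```

Request:
arm_command(
  deltas=[
    {"rx":0,"ry":0,"rz":0,"dx":0,"dy":-0.001,"dz":0,"fingers":0.04},
    {"rx":0,"ry":0,"rz":0,"dx":0,"dy":0,"dz":0,"fingers":0.04},
    {"rx":0,"ry":0,"rz":0,"dx":0,"dy":0,"dz":0,"fingers":0.04},
    {"rx":0,"ry":0,"rz":0,"dx":0,"dy":0,"dz":0,"fingers":0.04},
    {"rx":0,"ry":0,"rz":0,"dx":0,"dy":0,"dz":0,"fingers":0.04},
    {"rx":0,"ry":0,"rz":0,"dx":0,"dy":0,"dz":0,"fingers":0.04},
  ],
  squeeze=40,
)

```text
time_s: 6.5
position: [0.5216, -0.3834, 0.0334]
tool_rot: [[-0.999, -0.032, 0.001], [-0.032, 0.999, -0.001], [-0.0, -0.001, -1.0]]
ft_force: [0.2, -1.4, 4.1]
grip_width: 0.05
gripper_force: 42.1
```

Request:
arm_command(
  deltas=[
    {"rx":0,"ry":0,"rz":0,"dx":0,"dy":0,"dz":-0.025,"fingers":0.04},
    {"rx":0,"ry":0,"rz":0,"dx":0,"dy":0,"dz":-0.04,"fingers":0.04},
    {"rx":0,"ry":0,"rz":0,"dx":0,"dy":0,"dz":-0.04,"fingers":0.04},
    {"rx":0,"ry":0,"rz":0,"dx":0,"dy":0,"dz":-0.04,"fingers":0.04},
    {"rx":0,"ry":0,"rz":0,"dx":0,"dy":0,"dz":-0.04,"fingers":0.04},
    {"rx":0,"ry":0,"rz":0,"dx":-0.002,"dy":0.015,"dz":-0.025,"fingers":0.04},
    {"rx":0,"ry":0,"rz":0,"dx":-0.004,"dy":0.033,"dz":-0.015,"fingers":0.04},
    {"rx":0,"ry":0,"rz":0,"dx":-0.004,"dy":0.035,"dz":0,"fingers":0.04},
    {"rx":0,"ry":0,"rz":0,"dx":-0.004,"dy":0.035,"dz":0,"fingers":0.04},
    {"rx":0,"ry":0,"rz":0,"dx":-0.004,"dy":0.035,"dz":0,"fingers":0.04},
    {"rx":0,"ry":0,"rz":0,"dx":-0.004,"dy":0.035,"dz":0,"fingers":0.04},
    {"rx":0,"ry":0,"rz":0,"dx":-0.004,"dy":0.035,"dz":0,"fingers":0.04},
  ],
)

```text
time_s: 7.7
position: [0.5399, -0.1578, 0.2573]
tool_rot: [[-0.999, -0.032, -0.001], [-0.032, 0.999, 0.001], [0.001, 0.001, -1.0]]
ft_force: [0.4, 0.3, -1.7]
grip_width: 0.0504
gripper_force: 42.3
```

Request:
arm_command(
  deltas=[
    {"rx":0,"ry":0,"rz":0,"dx":-0.005,"dy":0.04,"dz":0,"fingers":0.04},
    {"rx":0,"ry":0,"rz":0,"dx":-0.005,"dy":0.04,"dz":0,"fingers":0.04},
    {"rx":0,"ry":0,"rz":0,"dx":-0.005,"dy":0.04,"dz":0,"fingers":0.04},
    {"rx":0,"ry":0,"rz":0,"dx":-0.005,"dy":0.04,"dz":0,"fingers":0.04},
    {"rx":0,"ry":0,"rz":0,"dx":-0.005,"dy":0.04,"dz":0,"fingers":0.04},
    {"rx":0,"ry":0,"rz":0,"dx":-0.005,"dy":0.04,"dz":0,"fingers":0.04},
    {"rx":0,"ry":0,"rz":0,"dx":-0.005,"dy":0.04,"dz":0,"fingers":0.04},
    {"rx":0,"ry":0,"rz":0,"dx":-0.005,"dy":0.04,"dz":0,"fingers":0.04},
    {"rx":0,"ry":0,"rz":0,"dx":-0.005,"dy":0.04,"dz":0,"fingers":0.04},
    {"rx":0,"ry":0,"rz":0,"dx":-0.005,"dy":0.04,"dz":0,"fingers":0.04},
    {"rx":0,"ry":0,"rz":0,"dx":-0.003,"dy":0.03,"dz":0,"fingers":0.04},
    {"rx":0,"ry":0,"rz":0,"dx":0,"dy":0.015,"dz":0,"fingers":0.04},
  ],
)

```text
time_s: 8.9
position: [0.5783, 0.2894, 0.2568]
tool_rot: [[-0.999, -0.035, -0.002], [-0.035, 0.999, -0.0], [0.002, -0.0, -1.0]]
ft_force: [0.6, -0.7, -1.2]
grip_width: 0.0502
gripper_force: 42.3
```

Request:
arm_command(
  deltas=[
    {"rx":0,"ry":0,"rz":0,"dx":0,"dy":0,"dz":0.01,"fingers":0.04},
    {"rx":0,"ry":0,"rz":0,"dx":0,"dy":0,"dz":0.01,"fingers":0.04},
    {"rx":0,"ry":0,"rz":0,"dx":0,"dy":0,"dz":0,"fingers":0.04},
    {"rx":0,"ry":0,"rz":0,"dx":0,"dy":0,"dz":0,"fingers":0.04},
    {"rx":0,"ry":0,"rz":0,"dx":0,"dy":0,"dz":0,"fingers":0.04},
  ],
)

```text
time_s: 9.4
position: [0.5792, 0.2862, 0.2385]
tool_rot: [[-1.0, -0.031, 0.001], [-0.031, 1.0, 0.0], [-0.001, 0.0, -1.0]]
ft_force: [-0.7, 0.3, -2.0]
grip_width: 0.0502
gripper_force: 42.3
```

```bash
python3 - <<'E'
from h import *
p=env.get_image("wrist");cv2.imwrite("pics/i.png",p["color"])
for q,z in[("spine_tip",.126),("disc_seat",.052),("filter_base",0)]:
    for r in env.tip_of(q,p)[:1]: print(q,np.round(r["location"],1),round(r["p"],2),onz(p,r["location"],z))
go([.581,.287,.2])
s=env.observe();print(s["grip_width"],s["gripper_force"])
r=env.tip_of("disc_element",p)[:1];print(r and (r[0]["location"],r[0]["p"],onz(p,r[0]["location"],s["position"][2]-.033)))
E
```

```text
spine_tip [283.6 205.2] 0.61 [0.5806 0.2879 0.126 ]
disc_seat [282.  187.4] 0.74 [0.5812 0.2864 0.052 ]
filter_base [282.7 176.3] 0.63 [0.5783 0.2871 0.    ]
shift tool [-0.002   0.0001  0.0384]
tool x yaw -178.17034313354546 tilt [ 0.0006  0.0002 -1.    ] pos [0.579  0.2868 0.2384] t 9.6
0.05014585710200675 42.25226283073425
([287.4, 236.3], 0.89, array([0.5781, 0.2899, 0.2054]))
```

View pics/i.png

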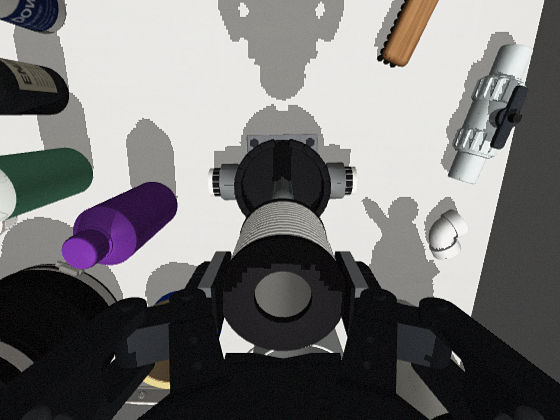

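Picture i shows the held element at (282,300), upright and in line with the base column (ports 208–357, centre 282.5). The notches and foot edge are square to the tool, so the base yaw is about 1.8°. The remaining check is x.

```bash
python3 - <<'E'
from h import *
p=env.get_image("wrist");s=env.observe();g=cv2.cvtColor(p["color"],cv2.COLOR_BGR2GRAY);z=s["position"][2]-.033+.064
for lo in(60,):
  m=(g>lo).astype(np.uint8);cs,_=cv2.findContours(m,cv2.RETR_LIST,cv2.CHAIN_APPROX_NONE)
  for c in cs:
    if len(c)>60:
        el=cv2.fitEllipse(c)
        if abs(el[0][0]-283)<12 and abs(el[0][1]-296)<15: print("bore",np.round(el[0],1),np.round(el[1],1),onz(p,el[0],z))
# collar: dark column extent and top row of outer rim in this and in the first picture
b=dict(np.load("base.npz"))
print("collar old",onz(b,(281.9,184.1),.065))
for x in(262,272,292,302): print(x,g[120:210:3,x])
print(s["position"])
top=proj(p,[.581-.0505,.287,.065]);print("expected collar top edge",top,proj(p,[.581-.052,.287,0]))
E
```

```text
bore [282.4 293.7] [44.7 54.6] [0.5781 0.2877 0.2692]
collar old [0.5778 0.287  0.065 ]
262 [140 142 142 145 141 109 123 132  19  33  26  19  25  31  28  27  29  28
  31  32  28  31  28  29  31  30  29  30   9 168]
272 [141 141 142 142 139 107 117  28  33  24  18  19  14  14  15  13  10  11
  18  13  15  30  30  28  41  50  58  17 129 142]
292 [141 141 139 144 144 111 130  25  31  32  31  29  32  27  25  31  29  32
  30  31  28  32  27  31  37  48  48  22 132 169]
302 [142 144 144 142 138 121 130 131  12  15  29  27  25  29  25  27  29  35
  31  26  29  29  31  31  31  32  26  27   7 142]
[0.579  0.287  0.2382]
expected collar top edge [283.5366 140.792 ] [283.4528 135.83  ]
```

Request:
arm_command(
  deltas=[
    {"rx":0,"ry":0,"rz":0,"dx":-0.001,"dy":0,"dz":0.02,"fingers":0.04},
    {"rx":0,"ry":0,"rz":0,"dx":0,"dy":0,"dz":0.02,"fingers":0.04},
    {"rx":0,"ry":0,"rz":0,"dx":0,"dy":0,"dz":0.02,"fingers":0.04},
    {"rx":0,"ry":0,"rz":0,"dx":0,"dy":0,"dz":0.01,"fingers":0.04},
    {"rx":0,"ry":0,"rz":0,"dx":0,"dy":0,"dz":0.004,"fingers":0.04},
    {"rx":0,"ry":0,"rz":0,"dx":0,"dy":0,"dz":0.004,"fingers":0.04},
    {"rx":0,"ry":0,"rz":0,"dx":0,"dy":0,"dz":0.004,"fingers":0.04},
    {"rx":0,"ry":0,"rz":0,"dx":0,"dy":0,"dz":0.002,"fingers":0.04},
    {"rx":0,"ry":0,"rz":0,"dx":0,"dy":0,"dz":0,"fingers":0.04},
  ],
)

```text
time_s: 10.6
position: [0.58, 0.287, 0.1541]
tool_rot: [[-0.999, -0.032, 0.0], [-0.032, 0.999, 0.0], [-0.0, 0.0, -1.0]]
ft_force: [0.3, -0.4, -1.7]
grip_width: 0.0503
gripper_force: 42.2
```

Request:
arm_command(
  deltas=[
    {"rx":0,"ry":0,"rz":0,"dx":0,"dy":0,"dz":0.003,"fingers":0.04},
    {"rx":0,"ry":0,"rz":0,"dx":0,"dy":0,"dz":0.003,"fingers":0.04},
    {"rx":0,"ry":0,"rz":0,"dx":0,"dy":0,"dz":0.003,"fingers":0.04},
    {"rx":0,"ry":0,"rz":0,"dx":0,"dy":0,"dz":0,"fingers":0.04},
  ],
)

```text
time_s: 11.0
position: [0.5796, 0.2868, 0.1443]
tool_rot: [[-0.999, -0.032, -0.001], [-0.032, 0.999, -0.001], [0.001, -0.001, -1.0]]
ft_force: [-1.7, -1.2, -2.8]
grip_width: 0.0502
gripper_force: 42.2
```

Request:
arm_command(
  deltas=[
    {"rx":0,"ry":0,"rz":0,"dx":0.0004,"dy":-0.0003,"dz":0.006,"fingers":0.04},
    {"rx":0,"ry":0,"rz":0,"dx":0,"dy":0,"dz":0.006,"fingers":0.04},
    {"rx":0,"ry":0,"rz":0,"dx":0,"dy":0,"dz":0.006,"fingers":0.04},
    {"rx":0,"ry":0,"rz":0,"dx":0,"dy":0,"dz":0,"fingers":0.04},
  ],
)

```text
time_s: 11.4
position: [0.5794, 0.2867, 0.1258]
tool_rot: [[-0.999, -0.032, -0.001], [-0.032, 0.999, -0.0], [0.001, -0.0, -1.0]]
ft_force: [-0.5, 0.5, -1.4]
grip_width: 0.0503
gripper_force: 42.3
```

Request:
arm_command(
  deltas=[
    {"rx":0,"ry":0,"rz":0,"dx":0,"dy":0,"dz":0.008,"fingers":0.04},
    {"rx":0,"ry":0,"rz":0,"dx":0,"dy":0,"dz":0.008,"fingers":0.04},
    {"rx":0,"ry":0,"rz":0,"dx":0,"dy":0,"dz":0.008,"fingers":0.04},
    {"rx":0,"ry":0,"rz":0,"dx":0,"dy":0,"dz":0.008,"fingers":0.04},
    {"rx":0,"ry":0,"rz":0,"dx":0,"dy":0,"dz":0.004,"fingers":0.04},
    {"rx":0,"ry":0,"rz":0,"dx":0,"dy":0,"dz":0.002,"fingers":0.04},
    {"rx":0,"ry":0,"rz":0,"dx":0,"dy":0,"dz":0.001,"fingers":0.04},
    {"rx":0,"ry":0,"rz":0,"dx":0,"dy":0,"dz":0,"fingers":0.04},
  ],
)

```text
time_s: 12.2
position: [0.5794, 0.2867, 0.0879]
tool_rot: [[-0.999, -0.032, -0.0], [-0.032, 0.999, -0.0], [0.0, -0.0, -1.0]]
ft_force: [-2.7, -1.5, -1.9]
grip_width: 0.0502
gripper_force: 42.3
```

Request:
arm_command(
  deltas=[
    {"rx":0,"ry":0,"rz":0,"dx":0.0003,"dy":-0.0003,"dz":0.0015,"fingers":0.04},
    {"rx":0,"ry":0,"rz":0,"dx":0,"dy":0,"dz":0.001,"fingers":0.04},
    {"rx":0,"ry":0,"rz":0,"dx":0,"dy":0,"dz":0,"fingers":0.04},
  ],
)

```text
time_s: 12.5
position: [0.5795, 0.2865, 0.0855]
tool_rot: [[-0.999, -0.032, 0.001], [-0.032, 0.999, 0.0], [-0.001, 0.0, -1.0]]
ft_force: [-0.6, -0.1, -2.1]
grip_width: 0.0503
gripper_force: 42.3
```

Request:
arm_command(
  deltas=[
    {"rx":0,"ry":0,"rz":0,"dx":0,"dy":0,"dz":0.001,"fingers":0.04},
    {"rx":0,"ry":0,"rz":0,"dx":0,"dy":0,"dz":0.001,"fingers":0.04},
    {"rx":0,"ry":0,"rz":0,"dx":0,"dy":0,"dz":0,"fingers":0.04},
  ],
)

```text
time_s: 12.8
position: [0.5795, 0.2865, 0.0853]
tool_rot: [[-0.999, -0.032, 0.002], [-0.032, 0.999, 0.0], [-0.002, 0.0, -1.0]]
ft_force: [-5.2, -1.7, 10.8]
grip_width: 0.0505
gripper_force: 43.3
```

The element is seated: 11 N upward at the height expected for home. I'll ease off, release, and rise straight up.

Request:
arm_command(
  deltas=[
    {"rx":0,"ry":0,"rz":0,"dx":0,"dy":0,"dz":-0.0015,"fingers":0.06},
    {"rx":0,"ry":0,"rz":0,"dx":0,"dy":0,"dz":0,"fingers":0.085},
    {"rx":0,"ry":0,"rz":0,"dx":0,"dy":0,"dz":0,"fingers":0.085},
    {"rx":0,"ry":0,"rz":0,"dx":0,"dy":0,"dz":0,"fingers":0.085},
    {"rx":0,"ry":0,"rz":0,"dx":0,"dy":0,"dz":0,"fingers":0.085},
    {"rx":0,"ry":0,"rz":0,"dx":0,"dy":0,"dz":-0.01,"fingers":0.085},
    {"rx":0,"ry":0,"rz":0,"dx":0,"dy":0,"dz":-0.03,"fingers":0.085},
    {"rx":0,"ry":0,"rz":0,"dx":0,"dy":0,"dz":-0.04,"fingers":0.085},
    {"rx":0,"ry":0,"rz":0,"dx":0,"dy":0,"dz":-0.04,"fingers":0.085},
    {"rx":0,"ry":0,"rz":0,"dx":0,"dy":0,"dz":-0.04,"fingers":0.085},
    {"rx":0,"ry":0,"rz":0,"dx":0,"dy":0,"dz":0,"fingers":0.085},
    {"rx":0,"ry":0,"rz":0,"dx":0,"dy":0,"dz":0,"fingers":0.085},
  ],
)

```text
time_s: 14.0
position: [0.5793, 0.2865, 0.2462]
tool_rot: [[-0.999, -0.032, 0.002], [-0.032, 0.999, 0.001], [-0.002, 0.001, -1.0]]
ft_force: [-0.4, 0.3, -0.2]
grip_width: 0.085
gripper_force: 0.0
```

```bash
python3 - <<'E'
from h import *
p=env.get_image("wrist");p=env.get_image("wrist");cv2.imwrite("pics/j.png",p["color"][60:360,130:430])
for q,z in[("spine_tip",.126),("disc_element",.052),("filter_base",0)]:
    for r in env.tip_of(q,p)[:1]: print(q,np.round(r["location"],1),round(r["p"],2),onz(p,r["location"],z))
go([.5195,-.217,.25])
np.savez("seated.npz",**{k:np.array(p[k]) for k in p})
c=dict(np.load("cov.npz"));im=cv2.resize(c["color"][130:230,240:340],(700,700),interpolation=cv2.INTER_CUBIC)
cv2.imwrite("pics/k.png",np.hstack([cv2.resize(im,(500,500)),p["color"][60:360,140:440]if 0 else cv2.resize(p["color"][60:360,160:400],(300,500))]))
E
```

```text
spine_tip [283.5 203. ] 0.56 [0.5798 0.2879 0.126 ]
disc_element [286.9 185.2] 0.62 [0.5793 0.2918 0.052 ]
filter_base [281.3 175.7] 0.78 [0.5781 0.2853 0.    ]
shift tool [ 0.0757 -0.5012 -0.0057]
tool x yaw -178.15596603636553 tilt [-0.0022 -0.0006 -1.    ] pos [0.579  0.2863 0.2438] t 14.25
```

View pics/k.png

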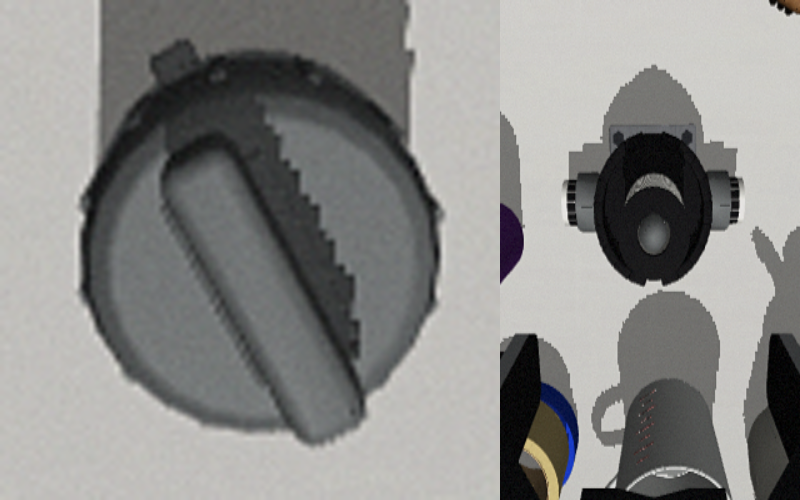

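The right panel of picture k shows the element seated, with the spine tip at crop (652,235) in the bore. The left panel shows the cover's bar running from (200,170) to (335,415) in the crop.

```bash
python3 - <<'E'
from h import *
c=dict(np.load("cov.npz"))
a=onz(c,(280,164),.116);b=onz(c,(307,213),.116);d=a-b;print(a,b,np.linalg.norm(d),np.degrees(np.arctan2(d[1],d[0])),(a+b)/2)
print("lug",onz(c,(240+178/5,130+60/5),.01))
print("target with offset", onz(c,(287.7,169.3),0))
E
```

```text
[ 0.4969 -0.2238  0.116 ] [ 0.5417 -0.1973  0.116 ] 0.0521222462798579 -149.4561640474851 [ 0.5193 -0.2105  0.116 ]
lug [ 0.4852 -0.2306  0.01  ]
target with offset [ 0.5195 -0.2146  0.    ]
```

Request:
arm_command(
  deltas=[
    {"rx":0,"ry":0,"rz":0,"dx":0.0063,"dy":-0.0415,"dz":0,"fingers":0.085},
    {"rx":0,"ry":0,"rz":0,"dx":0.0063,"dy":-0.0415,"dz":0,"fingers":0.085},
    {"rx":0,"ry":0,"rz":0,"dx":0.0063,"dy":-0.0415,"dz":0,"fingers":0.085},
    {"rx":0,"ry":0,"rz":0,"dx":0.0063,"dy":-0.0415,"dz":0,"fingers":0.085},
    {"rx":0,"ry":0,"rz":0,"dx":0.0063,"dy":-0.0415,"dz":0,"fingers":0.085},
    {"rx":0,"ry":0,"rz":0,"dx":0.0063,"dy":-0.0415,"dz":0,"fingers":0.085},
    {"rx":0,"ry":0,"rz":0,"dx":0.0063,"dy":-0.0415,"dz":0,"fingers":0.085},
    {"rx":0,"ry":0,"rz":0,"dx":0.0063,"dy":-0.0415,"dz":0,"fingers":0.085},
    {"rx":0,"ry":0,"rz":0,"dx":0.0063,"dy":-0.0415,"dz":0,"fingers":0.085},
    {"rx":0,"ry":0,"rz":0,"dx":0.0063,"dy":-0.0415,"dz":0,"fingers":0.085},
    {"rx":0,"ry":0,"rz":0,"dx":0.0063,"dy":-0.0415,"dz":0,"fingers":0.085},
    {"rx":0,"ry":0,"rz":0,"dx":0.0063,"dy":-0.0415,"dz":0,"fingers":0.085},
  ],
)

```text
time_s: 15.45
position: [0.5191, -0.2153, 0.2445]
tool_rot: [[-0.999, -0.032, -0.001], [-0.032, 0.999, 0.001], [0.001, 0.001, -1.0]]
ft_force: [0.6, 0.5, 0.3]
grip_width: 0.085
gripper_force: 0.0
```

Request:
arm_command(
  deltas=[
    {"rx":0,"ry":0,"rz":-0.1225,"dx":0,"dy":0,"dz":0.011,"fingers":0.085},
    {"rx":0,"ry":0,"rz":-0.1225,"dx":0,"dy":0,"dz":0.011,"fingers":0.085},
    {"rx":0,"ry":0,"rz":-0.1225,"dx":0,"dy":0,"dz":0.011,"fingers":0.085},
    {"rx":0,"ry":0,"rz":-0.1225,"dx":0,"dy":0,"dz":0.011,"fingers":0.085},
    {"rx":0,"ry":0,"rz":0,"dx":0,"dy":0,"dz":0,"fingers":0.085},
    {"rx":0,"ry":0,"rz":0,"dx":0,"dy":0,"dz":0,"fingers":0.085},
    {"rx":0,"ry":0,"rz":0,"dx":0,"dy":0,"dz":0,"fingers":0.085},
  ],
)

```text
time_s: 16.15
position: [0.5199, -0.2138, 0.2015]
tool_rot: [[-0.868, -0.497, 0.001], [-0.497, 0.868, -0.0], [-0.0, -0.001, -1.0]]
ft_force: [-0.6, 0.3, -0.1]
grip_width: 0.085
gripper_force: 0.0
```

```bash
python3 - <<'E'
from h import *
p=env.get_image("wrist");cv2.imwrite("pics/l.png",cv2.resize(p["color"][100:300,180:390],None,fx=3,fy=3,interpolation=cv2.INTER_CUBIC))
for r in env.tip_of("bell_cover",p)[:1]: print(np.round(r["location"],1),round(r["p"],2),onz(p,r["location"],0))
go([.519,-.212,.09]);np.savez("cov2.npz",**{k:np.array(p[k]) for k in p})
E
```

```text
[282.3 186.1] 0.97 [ 0.5234 -0.2125  0.    ]
shift tool [-0.0001  0.0021  0.1115]
tool x yaw -150.15492814987232 tilt [ 0.0007 -0.0005 -1.    ] pos [ 0.5199 -0.2138  0.2015] t 16.25
```

View pics/l.png

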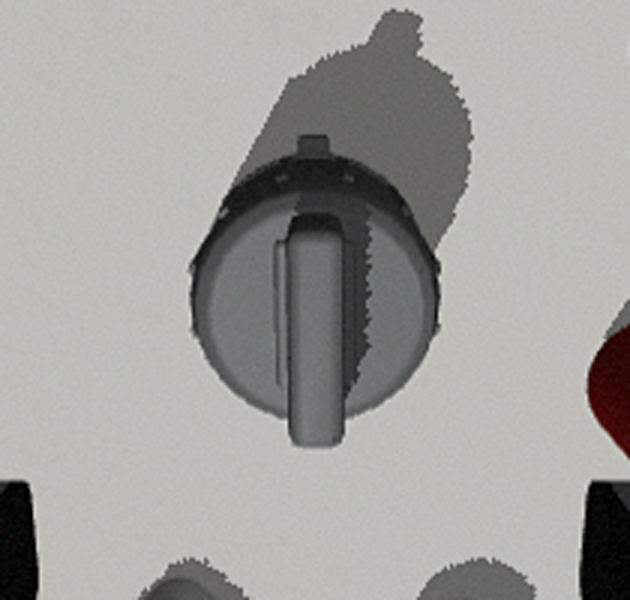

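Picture l shows the bar parallel to the tool x axis (within 0.3°) and about 2 mm to the tool's +y side. Red is well clear at the right.

```bash
python3 - <<'E'
from h import *
c=dict(np.load("cov2.npz"));s=env.observe();R=np.array(s["tool_rot"])
for n,uv,z in[("bar",(285.4,212.3),.116),("barends",(285.4,100+236/3),.116),("barend2",(285.4,100+438/3),.116),("bodyL",(180+192/3,198),.06),("bodyR",(180+438/3,198),.06),("net",(282.3,186.1),0)]:
    w=onz(c,uv,z);print(n,w,"tool",(R.T@(w-s["position"]))[:2])
E
```

```text
bar [ 0.5186 -0.2122  0.116 ] tool [0.0003 0.0021]
barends [ 0.4959 -0.2253  0.116 ] tool [0.0265 0.0021]
barend2 [ 0.5429 -0.1982  0.116 ] tool [-0.0277  0.0022]
bodyL [ 0.5403 -0.2444  0.06  ] tool [-0.0025 -0.0366]
bodyR [ 0.5017 -0.1772  0.06  ] tool [-0.0024  0.041 ]
net [ 0.5234 -0.2125  0.    ] tool [-0.0036 -0.0005]
```

Request:
arm_command(
  deltas=[
    {"rx":0,"ry":0,"rz":0,"dx":0,"dy":0.002,"dz":0.025,"fingers":0.085},
    {"rx":0,"ry":0,"rz":0,"dx":0,"dy":0,"dz":0.025,"fingers":0.085},
    {"rx":0,"ry":0,"rz":0,"dx":0,"dy":0,"dz":0.025,"fingers":0.085},
    {"rx":0,"ry":0,"rz":0,"dx":0,"dy":0,"dz":0.025,"fingers":0.085},
    {"rx":0,"ry":0,"rz":0,"dx":0,"dy":0,"dz":0.01,"fingers":0.085},
    {"rx":0,"ry":0,"rz":0,"dx":0,"dy":0,"dz":0,"fingers":0.085},
    {"rx":0,"ry":0,"rz":0,"dx":0,"dy":0,"dz":0,"fingers":0.085},
  ],
)

```text
time_s: 16.95
position: [0.5193, -0.2123, 0.0921]
tool_rot: [[-0.867, -0.499, 0.001], [-0.499, 0.867, -0.001], [-0.001, -0.002, -1.0]]
ft_force: [0.3, 0.5, 0.3]
grip_width: 0.0852
gripper_force: 0.0
```

Request:
arm_command(
  deltas=[
    {"rx":0,"ry":0,"rz":0,"dx":0,"dy":0,"dz":0,"fingers":0.005},
    {"rx":0,"ry":0,"rz":0,"dx":0,"dy":0,"dz":0,"fingers":0.005},
    {"rx":0,"ry":0,"rz":0,"dx":0,"dy":0,"dz":0,"fingers":0.005},
    {"rx":0,"ry":0,"rz":0,"dx":0,"dy":0,"dz":0,"fingers":0.005},
    {"rx":0,"ry":0,"rz":0,"dx":0,"dy":0,"dz":0,"fingers":0.005},
    {"rx":0,"ry":0,"rz":0,"dx":0,"dy":0,"dz":0,"fingers":0.005},
    {"rx":0,"ry":0,"rz":0,"dx":0,"dy":0,"dz":0,"fingers":0.005},
    {"rx":0,"ry":0,"rz":0,"dx":0,"dy":0,"dz":0,"fingers":0.005},
    {"rx":0,"ry":0,"rz":0,"dx":0,"dy":0,"dz":0,"fingers":0.005},
    {"rx":0,"ry":0,"rz":0,"dx":0,"dy":0,"dz":0,"fingers":0.005},
  ],
  squeeze=60,
)

```text
time_s: 17.95
position: [0.5189, -0.2122, 0.0913]
tool_rot: [[-0.867, -0.499, 0.001], [-0.499, 0.867, -0.001], [-0.0, -0.001, -1.0]]
ft_force: [0.5, -1.2, 3.6]
grip_width: 0.0139
gripper_force: 59.3
```

Request:
arm_command(
  deltas=[
    {"rx":0,"ry":0,"rz":0,"dx":0,"dy":0,"dz":-0.01,"fingers":0.005},
    {"rx":0,"ry":0,"rz":0,"dx":0,"dy":0,"dz":-0.025,"fingers":0.005},
    {"rx":0,"ry":0,"rz":0,"dx":0,"dy":0,"dz":-0.03,"fingers":0.005},
    {"rx":0,"ry":0,"rz":0,"dx":0,"dy":0,"dz":-0.03,"fingers":0.005},
    {"rx":0,"ry":0,"rz":0.0985,"dx":0,"dy":0,"dz":-0.03,"fingers":0.005},
    {"rx":0,"ry":0,"rz":0.0985,"dx":0,"dy":0,"dz":-0.03,"fingers":0.005},
    {"rx":0,"ry":0,"rz":0.0985,"dx":0,"dy":0,"dz":-0.03,"fingers":0.005},
    {"rx":0,"ry":0,"rz":0.0985,"dx":0,"dy":0,"dz":-0.02,"fingers":0.005},
    {"rx":0,"ry":0,"rz":0.0985,"dx":0,"dy":0,"dz":-0.005,"fingers":0.005},
    {"rx":0,"ry":0,"rz":0,"dx":0,"dy":0,"dz":0,"fingers":0.005},
    {"rx":0,"ry":0,"rz":0,"dx":0,"dy":0,"dz":0,"fingers":0.005},
    {"rx":0,"ry":0,"rz":0,"dx":0,"dy":0,"dz":0,"fingers":0.005},
  ],
)

```text
time_s: 19.15
position: [0.5185, -0.2118, 0.3002]
tool_rot: [[-0.999, -0.032, -0.002], [-0.032, 0.999, 0.001], [0.002, 0.001, -1.0]]
ft_force: [0.3, 0.5, -1.5]
grip_width: 0.014
gripper_force: 58.7
```

```bash
python3 - <<'E'
from h import *
go([.5795,.2865,.30])
E
```

```text
shift tool [-0.0768  0.4961  0.0007]
tool x yaw -178.184212281531 tilt [-0.0015  0.0011 -1.    ] pos [ 0.5185 -0.2118  0.3002] t 19.15
```

Request:
arm_command(
  deltas=[
    {"rx":0,"ry":0,"rz":0,"dx":-0.0015,"dy":0.01,"dz":0,"fingers":0.005},
    {"rx":0,"ry":0,"rz":0,"dx":-0.003,"dy":0.02,"dz":0,"fingers":0.005},
    {"rx":0,"ry":0,"rz":0,"dx":-0.0046,"dy":0.03,"dz":0,"fingers":0.005},
    {"rx":0,"ry":0,"rz":0,"dx":-0.0046,"dy":0.03,"dz":0,"fingers":0.005},
    {"rx":0,"ry":0,"rz":0,"dx":-0.0046,"dy":0.03,"dz":0,"fingers":0.005},
    {"rx":0,"ry":0,"rz":0,"dx":-0.0046,"dy":0.03,"dz":0,"fingers":0.005},
    {"rx":0,"ry":0,"rz":0,"dx":-0.0046,"dy":0.03,"dz":0,"fingers":0.005},
    {"rx":0,"ry":0,"rz":0,"dx":-0.0046,"dy":0.03,"dz":0,"fingers":0.005},
    {"rx":0,"ry":0,"rz":0,"dx":-0.0046,"dy":0.03,"dz":0,"fingers":0.005},
    {"rx":0,"ry":0,"rz":0,"dx":-0.0046,"dy":0.03,"dz":0,"fingers":0.005},
    {"rx":0,"ry":0,"rz":0,"dx":-0.0046,"dy":0.03,"dz":0,"fingers":0.005},
    {"rx":0,"ry":0,"rz":0,"dx":-0.0046,"dy":0.03,"dz":0,"fingers":0.005},
  ],
)

```text
time_s: 20.35
position: [0.559, 0.1213, 0.3007]
tool_rot: [[-1.0, -0.031, -0.001], [-0.031, 1.0, 0.0], [0.001, 0.0, -1.0]]
ft_force: [-0.3, -0.6, -1.6]
grip_width: 0.014
gripper_force: 58.6
```

Request:
arm_command(
  deltas=[
    {"rx":0,"ry":0,"rz":0,"dx":-0.0046,"dy":0.03,"dz":0,"fingers":0.005},
    {"rx":0,"ry":0,"rz":0,"dx":-0.0046,"dy":0.03,"dz":0,"fingers":0.005},
    {"rx":0,"ry":0,"rz":0,"dx":-0.0046,"dy":0.03,"dz":0,"fingers":0.005},
    {"rx":0,"ry":0,"rz":0,"dx":-0.0046,"dy":0.03,"dz":0,"fingers":0.005},
    {"rx":0,"ry":0,"rz":0,"dx":-0.004,"dy":0.02,"dz":0,"fingers":0.005},
    {"rx":0,"ry":0,"rz":0,"dx":-0.003,"dy":0.015,"dz":0,"fingers":0.005},
    {"rx":0,"ry":0,"rz":0,"dx":0,"dy":0.011,"dz":0,"fingers":0.005},
    {"rx":0,"ry":0,"rz":0,"dx":0,"dy":0,"dz":0,"fingers":0.005},
    {"rx":0,"ry":0,"rz":0,"dx":0,"dy":0,"dz":0,"fingers":0.005},
    {"rx":0,"ry":0,"rz":0,"dx":0,"dy":0,"dz":0,"fingers":0.005},
  ],
)

```text
time_s: 21.35
position: [0.5798, 0.2853, 0.3012]
tool_rot: [[-1.0, -0.029, 0.0], [-0.029, 1.0, -0.0], [-0.0, -0.0, -1.0]]
ft_force: [0.2, -0.6, -1.3]
grip_width: 0.0133
gripper_force: 58.7
```

```bash
python3 - <<'E'
from h import *
p=env.get_image("wrist");
go([.5795,.2865,.232])
for q,z in[("bell_cover",env.observe()["position"][2]-.0913),("spine_tip",.126),("filter_base",0)]:
    for r in env.tip_of(q,p)[:2]: print(q,np.round(r["location"],1),round(r["p"],2),onz(p,r["location"],z))
s=env.get_image("scene");q=env.get_image("top")
rs=[]
for n,c in(("scene",s),("top",q)):
    for r in env.tip_of("bell_cover",c)[:2]: print(n,np.round(r["location"],1),round(r["p"],2),onz(c,r["location"],.209))
    print("exp cover origin",proj(c,[.5795,.2865,.209]))
E
```

```text
shift tool [0.0004 0.0012 0.0692]
tool x yaw -178.34388807052028 tilt [ 0.0001 -0.0001 -1.    ] pos [0.5799 0.2853 0.3012] t 21.4
bell_cover [280.2 213.6] 0.97 [0.5822 0.2843 0.2099]
spine_tip [100.  162.4] 0.46 [0.5588 0.0983 0.126 ]
filter_base [286. 170.] 0.68 [0.5807 0.2909 0.    ]
scene [253.3 135.7] 0.8 [0.5875 0.2795 0.209 ]
exp cover origin [250.4123 135.4034]
exp cover origin [154.0222 211.9909]
```

Request:
arm_command(
  deltas=[
    {"rx":0,"ry":0,"rz":0,"dx":0,"dy":0.001,"dz":0.015,"fingers":0.005},
    {"rx":0,"ry":0,"rz":0,"dx":0,"dy":0,"dz":0.015,"fingers":0.005},
    {"rx":0,"ry":0,"rz":0,"dx":0,"dy":0,"dz":0.015,"fingers":0.005},
    {"rx":0,"ry":0,"rz":0,"dx":0,"dy":0,"dz":0.012,"fingers":0.005},
    {"rx":0,"ry":0,"rz":0,"dx":0,"dy":0,"dz":0.007,"fingers":0.005},
    {"rx":0,"ry":0,"rz":0,"dx":0,"dy":0,"dz":0.004,"fingers":0.005},
    {"rx":0,"ry":0,"rz":0,"dx":0,"dy":0,"dz":0,"fingers":0.005},
    {"rx":0,"ry":0,"rz":0,"dx":0,"dy":0,"dz":0,"fingers":0.005},
    {"rx":0,"ry":0,"rz":0,"dx":0,"dy":0,"dz":0,"fingers":0.005},
    {"rx":0,"ry":0,"rz":0,"dx":0,"dy":0,"dz":0,"fingers":0.005},
  ],
)

```text
time_s: 22.75
position: [0.5799, 0.2871, 0.2335]
tool_rot: [[-1.0, -0.03, 0.001], [-0.03, 1.0, 0.0], [-0.001, 0.0, -1.0]]
ft_force: [-0.2, -0.2, -1.1]
grip_width: 0.0138
gripper_force: 58.7
```

```bash
python3 - <<'E'
from h import *
p=env.get_image("wrist");s=env.get_image("scene");o=env.observe()
go([.5795,.2865,.232]);print(o["gripper_force"],o["ft_force"])
for n,c in(("wrist",p),("scene",s)):
    for r in env.tip_of("bell_cover",c)[:1]: print(n,np.round(r["location"],1),round(r["p"],2),onz(c,r["location"],.142))
a=cv2.resize(p["color"][120:400,170:400],None,fx=1.6,fy=1.6);b=cv2.resize(s["color"][90:210,200:310],None,fx=3.73,fy=3.73)
b=cv2.resize(b,(400,a.shape[0]));cv2.imwrite("pics/m.png",np.hstack([a,b]))
E
```

```text
shift tool [ 0.0004 -0.0005  0.0013]
tool x yaw -178.29901675806818 tilt [ 0.0004  0.0001 -1.    ] pos [0.5799 0.287  0.2333] t 22.85
58.719207644462585 [-0.4249  0.0924 -1.6792]
wrist [278.9 213.3] 0.87 [0.5822 0.2851 0.142 ]
scene [252.6 151.5] 0.76 [0.5888 0.2896 0.142 ]
```

View pics/m.png

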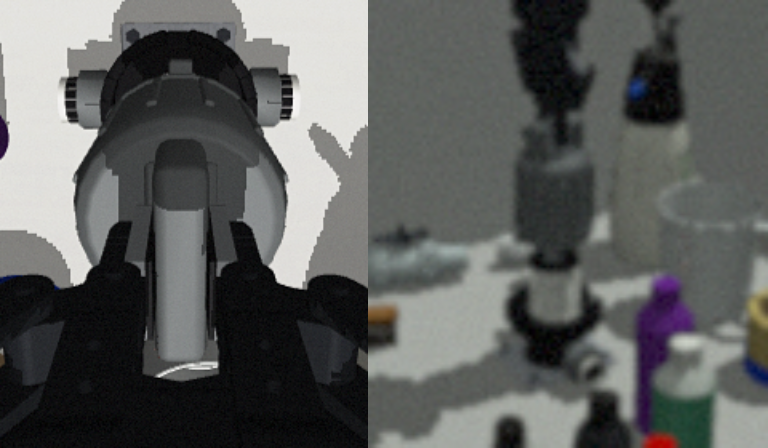

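Picture m, left panel: the lug at (180,65) is in line with the base centre (179). Right panel: the cover hangs level just above the spine and the bottles are standing. Handing in.

```bash
python3 -c "
from h import *
print(env.close_job())"
```

```text
the job is handed in; nothing more can be done
None
```

I handed the job in at about 23 s of the 64 s allowed, and no verdict came back. By my readings, the element is home on the spine and released, and the cover is held still about 16 mm above the spine tip, level, centred and lugs in line with the notches, with the bottles still standing.

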